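# Sweep the yellow scrap offcuts into the scrap pan

### The arm

A 6-joint arm with a two-finger parallel gripper is mounted at the origin on the work surface. World frame = base frame: x ahead of the robot, y to its left, z up, the work surface at z = 0. Lengths are in m, angles in rad, forces in N, time in s.
With the tool pointing down it reaches from about 0.325 to 0.9 m from the base axis. Payload 6.1 kg.
Tool frame: the origin (TCP) lies between the finger pads; the fingertips stand 19 mm ahead of it and the grasp point (between the pads) is the TCP (bot.finger_overhang is the distance from the TCP to the fingertips, in m); x points along the fingers, y is the direction in which the jaws open and shut, and the axes are right-handed (so a half turn about x gives the same grasp; the last joint's range is limited). The gripper opens to 87 mm and grips with 3 to 60 N. Pads are 19 mm wide; open, the fingers measure 117 mm over their backs; the gripper's body (75 mm by 190 mm) begins 51 mm behind the grasp point.
Start: joints at [-0.126, 0.22, 1.526, -0, 1.395, -0.126], TCP at [0.625, -0, 0.242] pointing down, gripper open.
Joint ranges: [-2.98, 2.98], [-0.91, 2.08], [0.09, 2.57], [-1.24, 4.39], [0.2, 2.65], [-2.68, 2.68]. Speed limits (rad/s): [2.57, 2.57, 3.01, 3.14, 3.14, 3.14].

### API

Orientations are given as a unit quaternion [w, x, y, z].
In Python, from rig import bot, viewer gives the robot as it stands.
- The arm moves only by the shell command python3 -m pendant 'ROWS'. ROWS is JSON, a list that holds one entry, the list of rows, each a list of 7 numbers: the turn, a rotation vector about the tool's x, y, z in rad, then the shift along the tool's x, y, z in m, then the closure, from 0 (fully open) to 1 (shut). In form: [[[rx, ry, rz, dx, dy, dz, gripper], ...]]. A call has 1 to 12 rows; each row shifts and turns the pose as measured when the row begins, along the tool's axes as they then stand; what a row does not reach is not made up. A row lasts 1/8 s, in which the tool goes at most 62.5 mm and 10.7 degrees, less where a joint would pass 70% of its speed; a pose out of reach is approached as far as the arm can. A call is refused whole if a number of a shift passes 0.0625 or a number of a turn 0.188, either way. A call with a gripper value outside its range is refused whole. The fingers move at their own pace and stop on an object; the grip force is fixed at half the most. Time passes only in rows, so rows that do not move let the fingers close. It gives the time, the measured TCP pose, the force and the opening at its end, in the units of the state.
- bot.sense(): the state, without advancing time (a new reading comes with each control period).
- viewer.capture(name): name is "scene" or "side" or "wrist"; returns the picture (400x640x3 uint8, red, green, blue); there is no depth.
- viewer.get_calibration(name): a dict with "mtx" (3x3 intrinsics, pixels), "k1" (the pictures are not rectified: a ray, as slopes to the right and down, at radius r is drawn at 1 + k1 r^2 times it, then the intrinsics apply), "camera_from_world" (4x4, takes a point from world to camera coordinates). Camera axes: x right, y up, looking along -z (the intrinsics and any distortion apply to the point x, -y, -z); pixel columns grow to the right and rows downward; lengths in m; the calibration is good to about 2 mm. A picture is of the moment at which its call begins: read the wrist's pose just before it. get_calibration takes no time and is no camera call; for the wrist camera it gives the pose at the moment of the call.
- bot.hand_in(): hands the job in, once; it reports no verdict.
The state is a dict: "time": time; "joint_positions": joint angles; "joint_vel": joint speeds; "effort": joint torques, N m; "ee_pos": TCP position; "tool_rot": TCP orientation; "contact_force": force on the tool from outside, world axes, zero at the start; "wrist_torque": the same for the moment, N m; "finger_gap": finger opening in m.
Only numpy, scipy, OpenCV 4.12 (cv2) and the standard library are available. Lean on these libraries where they do the work, as an engineer would, in place of code of your own. Each camera call takes 0.05 s, during which the arm holds its last target. There are 200 camera calls.

### The job

Clear the welding bench of its scrap: with the fingertips, sweep the three yellow-sprayed offcuts along the bench top into the red three-sided scrap pan until all three lie well inside its mouth. Push them only, do not pick any up or lift them over the pan's walls. Leave everything else on the bench where it is and standing, including the copper nozzle that stands among the offcuts.

Things in the scene. Friction and masses are not known exactly. Their poses are not given: they have to be found in the camera images.
- pan: Red scrap pan bolted to the bench (it cannot move): three upright walls 35 mm high and 6 mm thick and no fourth wall, inside is the flat bench top (a grey patch without thickness). Origin on the bench top at the middle of the pan. Its -x side is the open mouth, at x = -70 mm; back wall's inner face at x = +68 mm; side walls' inner faces at y = +85 and -85 mm, running from x = -70 to +74 mm. On the robot's left, the mouth facing roughly to the robot's right (world -y).
- pan_mouth (a point): Middle of the pan's open mouth, on the bench top; axes as the pan's (x points into the pan).
- round_mid (a point): Centre (half-way up, 11 mm above the bench) of the round-bar offcut: a yellow disc with a bare metal top, 38 mm across and 22 mm high lying flat, about 0.2 kg.
- tube_mid (a point): Centre (half-way up, 11 mm above the bench) of the square-tube offcut: a yellow square ring 40 x 40 mm with 4 mm walls, standing on its cut end, 22 mm high (z up), about 0.1 kg.
- bar_mid (a point): Centre (half-way up, 11 mm above the bench) of the flat-bar offcut: a solid yellow block with a bare metal top, 46 mm along its x, 30 mm along its y, 22 mm high, about 0.2 kg.
- round_offcut: The round-bar offcut itself; origin at the centre of its underside.
- tube_offcut: The square-tube offcut itself; origin at the centre of its underside.
- bar_offcut: The flat-bar offcut itself; origin at the centre of its underside.
- nozzle: Copper gas nozzle, an upright tube 32 mm across and 50 mm tall, loose, standing among the offcuts; origin at the centre of its underside. To be left alone.
- bracket: Finished bare-metal tee bracket, base 60 x 60 mm, 56 mm tall, loose; origin under its centre. To be left alone.
- square: Blue magnetic welding square lying flat, 90 x 80 mm and 16 mm high, loose; origin under its middle. To be left alone.
- hammer: Hammer lying on the bench to the robot's right. To be left alone.
- can: Orange and white spray can standing at the far side, 64 mm across, 150 mm tall. To be left alone.
- wrench: Steel wrench lying at the far side. To be left alone.

How it is judged:
By the outcome, as a careful person would: the job done as asked, in the order asked, and still so for the second after the job is handed in, with the robot touching nothing.
It also fails if it takes over 72 s, if anything falls off the work surface, if the arm or the gripper's body presses on something with over 40 N, if the wrist force passes 120 N, or if a joint passes its speed limit or range.

## Working session

There is one attempt and no reset: what is moved stays moved. The work goes in short steps, Python scripts to look and compute and a shell command to move; the robot and the scene stay as the last step left them, time stands still between calls to the robot, and variables do not carry over. Pictures are saved under pics/ and viewed, about 8 in all and at most 12, crops included, and the job is handed in when it is done.

```bash
mkdir -p pics; ls; python3 - <<'E'
from rig import bot, viewer
import cv2
print(bot.sense())
for n in("scene","side"):
    im=viewer.capture(n); cv2.imwrite(f"pics/{n}0.png",im[:,:,::-1]); print(n,viewer.get_calibration(n))
E
```

```text
pics
{'time': 0.0, 'joint_positions': array([-1.26094870e-01,  2.21226985e-01,  1.52762212e+00,  5.16218107e-06,
        1.39471198e+00, -1.26068097e-01]), 'joint_vel': array([ 5.87269326e-05,  1.05309881e-03,  1.08810044e-03,  2.41895735e-05,
       -1.80530467e-03, -1.13835332e-04]), 'effort': array([-1.67445501e-05, -4.94609964e+01, -3.87383544e+01,  6.99962187e-02,
        5.70271199e-02, -1.42064664e-04]), 'ee_pos': array([6.24406376e-01, 7.62891276e-05, 2.40430875e-01]), 'tool_rot': array([ 0.49944165,  0.49958178,  0.50054402, -0.50043158]), 'contact_force': array([0.04759479, 0.17366353, 0.63824227]), 'wrist_torque': array([ 0.01538652, -0.01695254,  0.01769802]), 'finger_gap': 0.08690727661467315}
scene {'mtx': array([[473.71903272,   0.        , 316.76243717],
       [  0.        , 473.71903272, 207.12574404],
       [  0.        ,   0.        ,   1.        ]]), 'k1': -0.09473766135313658, 'camera_from_world': array([[-0.50739559,  0.86164141,  0.0111269 ,  0.36586085],
       [-0.65851656, -0.39604501,  0.63992523,  0.32266737],
       [ 0.55579282,  0.31736799,  0.76835662, -1.57317198],
       [ 0.        ,  0.        ,  0.        ,  1.        ]])}
side {'mtx': array([[429.08096053,   0.        , 322.05656798],
       [  0.        , 429.08096053, 202.56626321],
       [  0.        ,   0.        ,   1.        ]]), 'k1': 2.8844111633134357e-05, 'camera_from_world': array([[-0.94758568, -0.31949119,  0.00259865,  0.54355613],
       [ 0.17806622, -0.52134227,  0.83456255, -0.17738164],
       [-0.2652806 ,  0.79128226,  0.55090706, -0.75532822],
       [ 0.        ,  0.        ,  0.        ,  1.        ]])}
```

View pics/scene0.png

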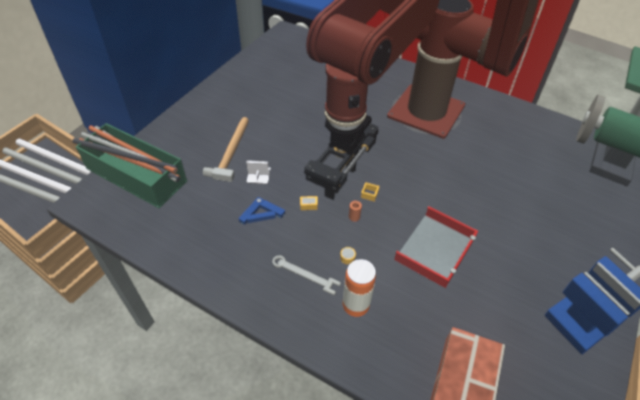

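View pics/side0.png

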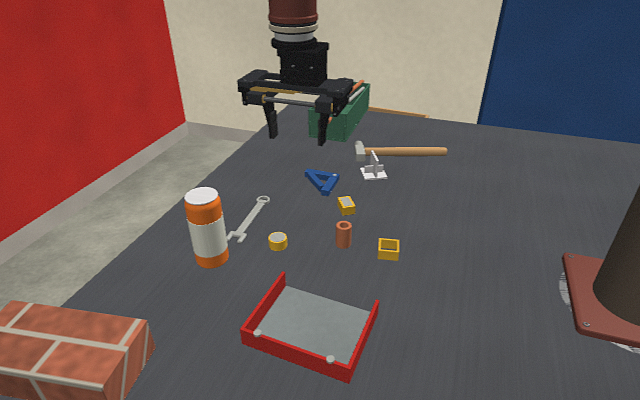

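```bash
cat > h.py <<'E'
from rig import bot, viewer
import cv2, numpy as np
def cast(cal,uv,z):
    K,k1,M=cal["mtx"],cal["k1"],cal["camera_from_world"]
    uv=np.asarray(uv,float).reshape(-1,1,2)
    n=cv2.undistortPoints(uv,K,np.array([k1,0,0,0.])).reshape(-1,2)
    d=np.c_[n[:,0],-n[:,1],-np.ones(len(n))]@M[:3,:3]
    c=-M[:3,:3].T@M[:3,3]
    return (c+d*((z-c[2])/d[:,2])[:,None])[:,:2]
def mask(im,lo,hi): return cv2.inRange(cv2.cvtColor(im,cv2.COLOR_RGB2HSV),lo,hi)
def blobs(m,amin):
    cs,_=cv2.findContours(m,cv2.RETR_EXTERNAL,cv2.CHAIN_APPROX_NONE)
    return [cv2.convexHull(c) for c in cs if cv2.contourArea(cv2.convexHull(c))>amin]
Y=((19,120,90),(33,255,255)); R=((0,190,90),(4,255,255)); R2=((175,190,90),(180,255,255)); C=((5,100,60),(14,220,220))
def look(n,amin=40,zs=.011):
    cal=viewer.get_calibration(n); im=viewer.capture(n)
    for nm,rng in(("yel",Y),("cop",C)):
        for h in blobs(mask(im,*rng),amin):
            m=cv2.moments(h); p=[m["m10"]/m["m00"],m["m01"]/m["m00"]]
            z=zs if nm=="yel" else .025
            w=cast(cal,[p],z)[0]
            if .3<w[0]<.95 and abs(w[1])<.5: print(n,nm,np.round(p),int(cv2.contourArea(h)),w.round(3))
    return im,cal
E
python3 - <<'E'
from h import *
np.set_printoptions(suppress=True)
for n in("scene","side"):
    im,cal=look(n)
    m=mask(im,*R)|mask(im,*R2)
    for h in blobs(m,800):
        a=cv2.approxPolyDP(h,3,True).reshape(-1,2)
        w=cast(cal,a,.035)
        if np.all(abs(w[:,1])<.6) and len(a)<12: print(n,"red");print(np.c_[a,w.round(3),cast(cal,a,0).round(3)])
    # grey patch
print(bot.sense()["time"])
E
```

```text
scene yel [347. 259.] 49 [0.665 0.054]
scene yel [308. 203.] 182 [ 0.557 -0.124]
scene yel [370. 191.] 209 [0.432 0.001]
scene cop [479. 393.] 286 [0.826 0.45 ]
scene cop [486. 361.] 956 [0.751 0.441]
scene cop [452. 369.] 1665 [0.805 0.383]
scene cop [355. 311.] 160 [0.788 0.14 ]
scene cop [359. 283.] 405 [0.72  0.115]
scene cop [355. 210.] 168 [0.524 0.002]
side yel [388. 249.] 414 [0.433 0.004]
side yel [277. 241.] 293 [0.653 0.052]
side yel [346. 205.] 257 [ 0.557 -0.121]
side cop [ 17. 388.] 702 [0.854 0.479]
side cop [ 81. 373.] 4218 [0.788 0.432]
side cop [ 22. 350.] 1444 [0.901 0.43 ]
side cop [149. 347.] 145 [0.725 0.364]
side cop [134. 355.] 1041 [0.737 0.384]
side cop [ 74. 323.] 2966 [0.867 0.364]
side cop [212. 258.] 489 [0.742 0.155]
side cop [343. 234.] 372 [0.527 0.004]
side cop [203. 210.] 847 [0.844 0.021]
side red
[[282.    272.      0.596   0.158   0.613   0.124]
 [378.    301.      0.418   0.172   0.423   0.138]
 [375.    318.      0.415   0.209   0.419   0.178]
 [348.    383.      0.424   0.333   0.429   0.31 ]
 [242.    342.      0.593   0.318   0.609   0.294]
 [240.    329.      0.607   0.297   0.624   0.272]]
0.2
```

```bash
python3 - <<'E'
from h import *
cs,cd=viewer.get_calibration("scene"),viewer.get_calibration("side")
print("can base side",cast(cd,[[194,258],[229,260],[212,266]],0).round(3),"top",cast(cs,[[361,268]],.15).round(3),cast(cd,[[202,195]],.15).round(3))
print("bracket",cast(cs,[[258,180]],0).round(3),cast(cd,[[374,174]],0).round(3),"square",cast(cs,[[262,212]],.01).round(3),cast(cd,[[322,182]],.01).round(3))
im=viewer.capture("wrist");cv2.imwrite("pics/w0.png",im[:,:,::-1])
c=viewer.get_calibration("wrist");print(c)
for n in("scene","side"):
    pass
im=viewer.capture("side")
cv2.imwrite("pics/c.png",cv2.resize(im[150:280,250:430],None,fx=4,fy=4,interpolation=2)[:,:,::-1])
E
```

```text
can base side [[0.794 0.143]
 [0.726 0.125]
 [0.748 0.152]] top [[0.755 0.126]] [[0.756 0.132]]
bracket [[ 0.55  -0.297]] [[ 0.531 -0.304]] square [[ 0.648 -0.214]] [[ 0.643 -0.204]]
{'mtx': array([[330.05820414,   0.        , 313.97487711],
       [  0.        , 330.05820414, 204.07795014],
       [  0.        ,   0.        ,   1.        ]]), 'k1': -0.05134574743623823, 'camera_from_world': array([[ 9.99999619e-01, -7.26594365e-04, -4.83183245e-04,
        -6.24852344e-01],
       [ 5.48625056e-04,  9.54139098e-01, -2.99363124e-01,
         3.67332600e-02],
       [ 6.78539585e-04,  2.99362745e-01,  9.54139134e-01,
        -3.92316715e-01],
       [ 0.00000000e+00,  0.00000000e+00,  0.00000000e+00,
         1.00000000e+00]])}
```

View pics/w0.png

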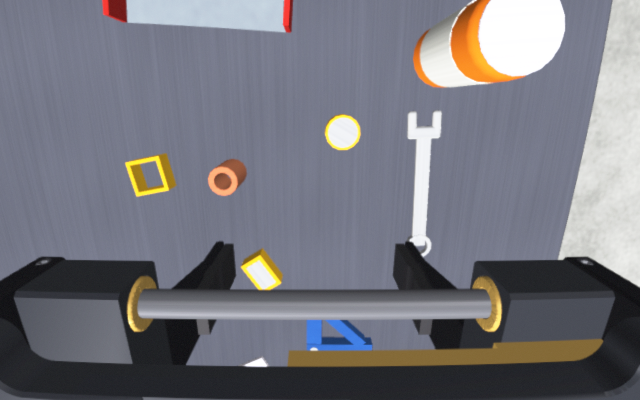

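View pics/c.png

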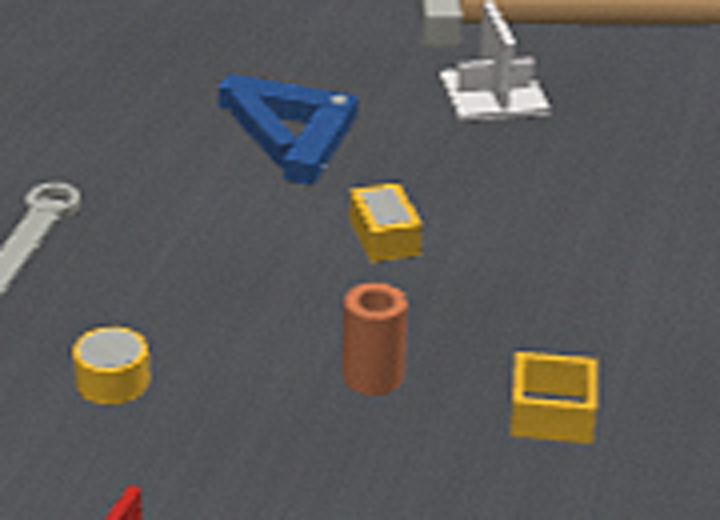

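```bash
python3 - <<'E'
from h import *
c=viewer.get_calibration("wrist"); im=viewer.capture("wrist")
for nm,p,z in(("round",[343,132],.022),("tube",[[126,164],[166,154],[173,186],[135,195],[147,176]],.022),("bar",[[262,249],[282,281],[265,291],[243,263],[261,270]],.022),("noz top",[224,180],.05),("panmouth",[[126,22],[285,31]],0),("panwalls top",[[104,10],[291,30]],.035)):
    print(nm,cast(c,p,z).round(3).tolist())
E
```

```text
round [[0.656, 0.05]]
tube [[0.412, 0.016], [0.46, 0.027], [0.464, -0.01], [0.417, -0.021], [0.435, 0.002]]
bar [[0.562, -0.089], [0.585, -0.133], [0.563, -0.147], [0.538, -0.108], [0.559, -0.117]]
noz top [[0.531, 0.003]]
panmouth [[0.423, 0.166], [0.594, 0.154]]
panwalls top [[0.421, 0.17], [0.603, 0.148]]
```

```bash
python3 -m pendant '[[[0,0,0,0,0.032,0.005,0.63],[0,0,0,0.05,0,0,0.63],[0,0,0,0.05,0,0,0.63],[0,0,0,0.05,0,0,0.63],[0,0,0,0.04,0,0,0.63],[0,0,0,0,0,0,0.63]]]'
```

```text
time: 1.1
ee_pos: [0.6595, -0.0053, 0.048]
tool_rot: [0.501, 0.501, 0.499, -0.499]
contact_force: [0.3, 0.5, 0.6]
finger_gap: 0.0369
```

```bash
python3 -m pendant '[[[0,0,0,0.012,-0.002,0,0.65],[0,0,0,0.012,-0.001,0,0.65],[0,0,0,0,0,0,0.65]]]'; python3 - <<'E'
from h import *
im=viewer.capture("wrist");cv2.imwrite("pics/w1.png",im[:,:,::-1])
E
```

```text
time: 1.48
ee_pos: [0.6598, -0.0057, 0.0276]
tool_rot: [0.503, 0.502, 0.497, -0.498]
contact_force: [-1.6, -0.0, -0.2]
finger_gap: 0.0305
```

View pics/w1.png

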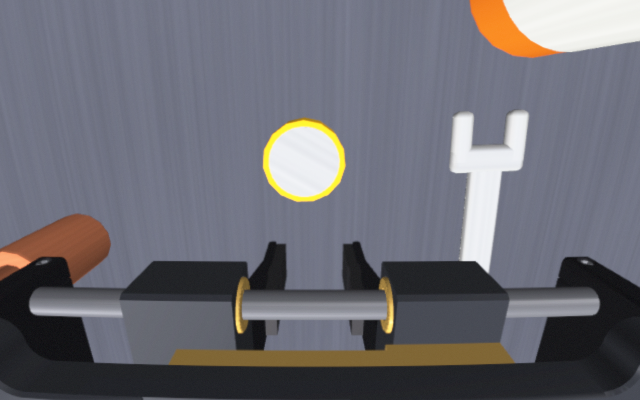

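```bash
python3 -m pendant '[[[0,0,0,0,-0.004,-0.012,0.65],[0,0,0,0,0,-0.012,0.65],[0,0,0,0,0,-0.012,0.65],[0,0,0,0,-0.008,-0.012,0.65],[0,0,0,0,-0.01,-0.012,0.65],[0,0,0,0,-0.01,-0.012,0.65],[0,0,0,0,-0.01,-0.012,0.65],[0,0,0,0,-0.01,-0.012,0.65]]]'; python3 - <<'E'
from h import *
look("side")
E
```

```text
time: 2.52
ee_pos: [0.6077, 0.0963, 0.0307]
tool_rot: [0.505, 0.504, 0.495, -0.496]
contact_force: [1.5, -1.1, 0.4]
finger_gap: 0.0306
side yel [286. 266.] 356 [0.606 0.117]
side yel [388. 249.] 416 [0.433 0.003]
side yel [279. 225.] 113 [0.671 0.   ]
side yel [346. 205.] 248 [ 0.557 -0.122]
side cop [ 17. 388.] 702 [0.854 0.479]
side cop [ 81. 373.] 4211 [0.788 0.432]
side cop [ 22. 350.] 1442 [0.901 0.43 ]
side cop [149. 347.] 147 [0.725 0.364]
side cop [134. 356.] 1066 [0.737 0.385]
side cop [ 74. 323.] 2965 [0.867 0.364]
side cop [212. 258.] 489 [0.742 0.155]
side cop [344. 235.] 335 [0.525 0.007]
side cop [203. 210.] 829 [0.844 0.022]
```

```bash
python3 -m pendant '[[[-0.15,0,-0.01,0.003,-0.010,-0.003,0.65],[-0.15,0,-0.01,0.003,-0.010,-0.004,0.65],[-0.1,0,0,0,-0.008,-0.007,0.65],[0,0,0,0,-0.007,-0.009,0.65]]]'; python3 - <<'E'
from h import *
look("side")
E
```

```text
time: 3.08
ee_pos: [0.5673, 0.114, 0.026]
tool_rot: [0.594, 0.386, 0.59, -0.388]
contact_force: [2.0, -1.5, 0.6]
finger_gap: 0.0304
side yel [300. 281.] 391 [0.567 0.147]
side yel [388. 249.] 416 [0.433 0.003]
side yel [301. 239.] 119 [0.609 0.031]
side yel [345. 204.] 211 [ 0.559 -0.127]
side cop [ 17. 388.] 704 [0.854 0.479]
side cop [ 81. 373.] 4216 [0.788 0.432]
side cop [ 22. 350.] 1442 [0.901 0.43 ]
side cop [149. 347.] 146 [0.725 0.364]
side cop [134. 356.] 1068 [0.737 0.385]
side cop [ 74. 323.] 2966 [0.867 0.364]
side cop [212. 258.] 489 [0.742 0.155]
side cop [342. 240.] 78 [0.524 0.022]
side cop [203. 210.] 829 [0.844 0.022]
```

```bash
python3 -m pendant '[[[0,0,0,0,0,-0.012,0.65],[0,0,0,0,0,-0.012,0.65],[0,0,0,0,0,-0.012,0.65],[0,0,0,0.002,0.001,-0.012,0.65],[0.05,0,0,0,0.001,-0.012,0.65],[0.05,0,0,0,0.001,-0.012,0.65],[0.05,0,0,0,0.001,-0.012,0.65],[0.05,0,0,0,0.001,-0.012,0.65]]]'; python3 - <<'E'
from h import *
im,c=look("side");cv2.imwrite("pics/s1.png",im[:,:,::-1])
E
```

```text
time: 4.12
ee_pos: [0.5339, 0.2114, 0.0233]
tool_rot: [0.55, 0.445, 0.546, -0.448]
contact_force: [0.4, -3.8, 2.7]
finger_gap: 0.0307
side yel [303. 321.] 499 [0.528 0.232]
side yel [297. 282.] 144 [0.572 0.15 ]
side yel [388. 249.] 416 [0.433 0.003]
side yel [346. 205.] 257 [ 0.557 -0.121]
side cop [ 17. 388.] 704 [0.854 0.479]
side cop [ 81. 373.] 4216 [0.788 0.432]
side cop [ 22. 350.] 1443 [0.901 0.43 ]
side cop [150. 347.] 146 [0.725 0.364]
side cop [134. 356.] 1068 [0.737 0.385]
side cop [ 74. 323.] 2965 [0.867 0.364]
side cop [212. 258.] 489 [0.742 0.155]
side cop [344. 235.] 337 [0.525 0.005]
side cop [203. 211.] 811 [0.844 0.022]
```

View pics/s1.png

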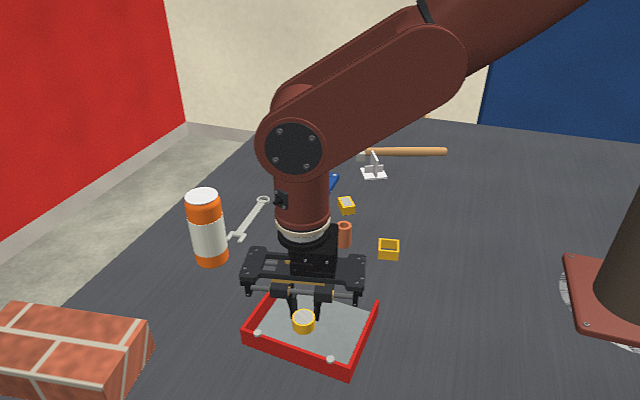

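```bash
python3 -m pendant '[[[0.05,0,0,0,0.003,-0.012,0.65],[0.05,0,0,0,0.003,-0.01,0.65],[0.05,0,0,0,0,0,0.65],[0,0,0,-0.005,0,0.02,0.65],[0,0,0,-0.05,0,0.02,0.88],[0,0,0,-0.06,0,0,0.88]]]'; python3 - <<'E'
from h import *
im,c=look("side",60)
for h in blobs(mask(im,(105,120,60),(120,255,255)),300):
    w=cast(c,h,.012)
    if h[:,0,1].max()<230 and h[:,0,1].min()>150: print("blue",w[::4].round(3).tolist())
print(bot.sense()["joint_positions"])
E
```

```text
time: 4.92
ee_pos: [0.5301, 0.194, 0.1334]
tool_rot: [0.512, 0.479, 0.516, -0.493]
contact_force: [0.9, 0.9, 0.3]
finger_gap: 0.0179
side yel [296. 332.] 507 [0.531 0.257]
side yel [388. 249.] 416 [0.433 0.003]
side yel [302. 217.] 200 [ 0.635 -0.043]
side cop [ 17. 388.] 705 [0.854 0.479]
side cop [ 81. 373.] 4216 [0.788 0.432]
side cop [ 22. 350.] 1442 [0.901 0.43 ]
side cop [149. 347.] 147 [0.725 0.364]
side cop [134. 355.] 1041 [0.737 0.384]
side cop [ 75. 323.] 2963 [0.867 0.364]
side cop [212. 258.] 489 [0.742 0.155]
side cop [343. 242.] 143 [0.521 0.029]
side cop [343. 226.] 120 [ 0.535 -0.022]
side cop [203. 210.] 828 [0.844 0.022]
[ 0.21591688  0.1853589   1.75948561 -0.00698224  1.20275989  0.16172642]
```

```bash
python3 -m pendant '[[[0.08,0,0,0,-0.023,0.06,0.83],[0.08,0,0,0,-0.023,0.06,0.83],[0,0,0,0,-0.028,0.056,0.83],[0,0,0,0,-0.022,0.056,0.83],[0,0,0,0,0,0,0.83]]]';  python3 - <<'E'
from h import *
s=bot.sense(); from scipy.spatial.transform import Rotation as Ro
q=s["tool_rot"]; print(Ro.from_quat([q[1],q[2],q[3],q[0]]).as_matrix().round(3))
im=cv2.imread("pics/side0.png")[:,:,::-1]; c=viewer.get_calibration("side")
for h in blobs(mask(im,(100,120,60),(125,255,255)),150):
    if h[:,0,1].max()<230 and h[:,0,1].min()>150: print("blue",cast(c,h,.012)[::3].round(3).tolist())
E
```

```text
time: 5.6
ee_pos: [0.4298, -0.0364, 0.1478]
tool_rot: [-0.477, -0.524, -0.471, 0.525]
contact_force: [0.2, 0.6, -0.4]
finger_gap: 0.0147
[[ 0.005  0.995 -0.101]
 [-0.008 -0.101 -0.995]
 [-1.     0.006  0.007]]
blue [[0.686, -0.257], [0.615, -0.253], [0.618, -0.145], [0.704, -0.245]]
```

```bash
python3 -m pendant '[[[0,0,0,0.02,0.009,0.015,0.83],[0,0,0,0.05,0,0,0.83],[0,0,0,0.04,0,0,0.83],[0,0,0,0.010,0,0,0.83],[0,0,0,0,0,0,0.83]]]'
```

```text
time: 6.22
ee_pos: [0.4405, -0.0544, 0.0274]
tool_rot: [0.479, 0.526, 0.47, -0.523]
contact_force: [-0.3, 0.5, -0.5]
finger_gap: 0.0147
```

```bash
python3 -m pendant '[[[0,0,0,0,-0.002,-0.012,0.83],[0,0,0,0,-0.002,-0.012,0.83],[0,0,0,0,0,-0.012,0.83],[0,0,0,0.001,0,-0.012,0.83],[0,0,0,0,0,-0.012,0.83],[0,0,0,0.001,0,-0.012,0.83],[0,0,0,0,0,-0.012,0.83],[0,0,0,0.001,0,-0.012,0.83]]]'; python3 - <<'E'
from h import *
look("side",60)
E
```

```text
time: 7.22
ee_pos: [0.4504, 0.0476, 0.0284]
tool_rot: [0.483, 0.527, 0.467, -0.52]
contact_force: [0.7, -2.0, 1.1]
finger_gap: 0.0145
side yel [296. 332.] 509 [0.531 0.257]
side yel [372. 272.] 532 [0.448 0.08 ]
side yel [376. 229.] 122 [ 0.471 -0.055]
side cop [ 17. 388.] 705 [0.854 0.479]
side cop [ 81. 373.] 4217 [0.788 0.432]
side cop [ 22. 350.] 1442 [0.901 0.43 ]
side cop [149. 347.] 147 [0.725 0.364]
side cop [134. 355.] 1040 [0.737 0.384]
side cop [ 74. 323.] 2966 [0.867 0.364]
side cop [212. 258.] 489 [0.742 0.155]
side cop [343. 239.] 245 [0.523 0.018]
side cop [203. 210.] 829 [0.844 0.022]
```

```bash
python3 -m pendant '[[[0,0,-0.01,0,0.001,-0.012,0.83],[0,0,-0.01,0.001,0.001,-0.012,0.83],[0,0,0,0.001,0.001,-0.012,0.83],[0,0,0,0.001,0.001,-0.012,0.83],[0,0,0,0,0.001,-0.012,0.83],[0,0,0,0.001,0,-0.012,0.83],[0,0,0,0,0,-0.012,0.83],[0,0,0,0.001,0,-0.012,0.83],[0,0,0,0,0,-0.012,0.83],[0,0,0,0,0,-0.012,0.83],[0,0,0,0,0,-0.012,0.83],[0,0,0,0,0,-0.01,0.83]]]'; python3 - <<'E'
from h import *
im,c=look("side",60); cv2.imwrite("pics/s2.png",im[:,:,::-1])
E
```

```text
time: 8.78
ee_pos: [0.47, 0.199, 0.0216]
tool_rot: [-0.476, -0.522, -0.473, 0.526]
contact_force: [-0.7, -1.4, 2.5]
finger_gap: 0.0149
side yel [296. 332.] 510 [0.531 0.257]
side yel [339. 330.] 758 [0.467 0.231]
side yel [340. 287.] 136 [0.494 0.136]
side cop [ 17. 388.] 704 [0.854 0.479]
side cop [ 81. 373.] 4213 [0.788 0.432]
side cop [ 22. 350.] 1442 [0.901 0.43 ]
side cop [149. 347.] 147 [0.725 0.364]
side cop [134. 356.] 1067 [0.737 0.385]
side cop [ 74. 323.] 2965 [0.867 0.364]
side cop [212. 258.] 488 [0.742 0.155]
side cop [203. 211.] 811 [0.844 0.022]
```

View pics/s2.png

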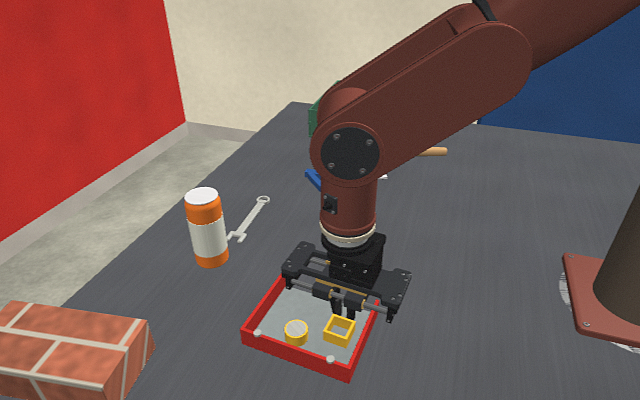

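```bash
python3 -m pendant '[[[0,0,0,-0.001,0,-0.012,0.83],[0,0,0,-0.001,0,-0.01,0.83],[0,0,0,0,0,0,0.88],[0,0,0,-0.005,0,0.02,0.88],[0,0,0,-0.055,0,0.03,0.88],[0,0,0,-0.055,0,0.03,0.88],[0,0,0,0,0.02,0.055,0.88],[0,0,0,0,0.02,0.055,0.88],[0,0,0,0,0.02,0.055,0.88],[0,0,0,0,0.015,0.055,0.88],[0,0,0,0,0.01,0.05,0.88]]]'; python3 -m pendant '[[[0.16,0,0,0,0,0,0.88],[0.16,0,0,0,0,0,0.88],[0.16,0,0,0,0,0,0.88],[0.16,0,0,0,0,0,0.88],[0.16,0,0,0,0,0,0.88],[0.16,0,0,0,0,0,0.88],[0,0,0,0,0,0,0.88]]]';  python3 - <<'E'
from h import *
s=bot.sense(); from scipy.spatial.transform import Rotation as Ro
q=s["tool_rot"]; print(Ro.from_quat([q[1],q[2],q[3],q[0]]).as_matrix().round(3))
look("side",60)
E
```

```text
time: 10.2
ee_pos: [0.5207, -0.1486, 0.1472]
tool_rot: [-0.479, -0.521, -0.473, 0.525]
contact_force: [0.0, 0.9, 0.6]
finger_gap: 0.0103
time: 11.08
ee_pos: [0.513, -0.162, 0.1483]
tool_rot: [-0.17, -0.687, -0.161, 0.688]
contact_force: [0.4, -0.0, 0.1]
finger_gap: 0.0104
[[ 0.     0.455 -0.891]
 [-0.013 -0.891 -0.455]
 [-1.     0.011  0.006]]
side yel [333. 342.] 805 [0.469 0.256]
side yel [296. 332.] 510 [0.531 0.257]
side yel [346. 205.] 257 [ 0.557 -0.121]
side cop [ 17. 388.] 704 [0.854 0.479]
side cop [ 81. 373.] 4217 [0.788 0.432]
side cop [ 22. 350.] 1445 [0.901 0.43 ]
side cop [149. 347.] 145 [0.725 0.364]
side cop [134. 356.] 1066 [0.737 0.385]
side cop [ 75. 323.] 2963 [0.867 0.364]
side cop [212. 258.] 489 [0.742 0.155]
side cop [343. 234.] 372 [0.527 0.004]
side cop [203. 210.] 885 [0.845 0.019]
```

```bash
python3 -m pendant '[[[0,0,0,0.03,-0.0145,-0.013,0.88],[0,0,0,0.05,0,0,0.88],[0,0,0,0.035,0,0,0.88],[0,0,0,0,0,0,0.88]]]'; python3 - <<'E'
from h import *
im=viewer.capture("wrist");cv2.imwrite("pics/w2.png",im[:,:,::-1])
E
```

```text
time: 11.62
ee_pos: [0.5184, -0.1467, 0.0326]
tool_rot: [0.175, 0.686, 0.164, -0.686]
contact_force: [0.7, -0.5, -2.3]
finger_gap: 0.0103
```

View pics/w2.png

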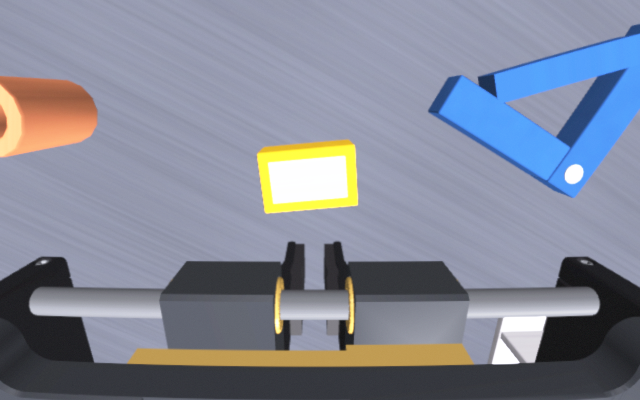

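```bash
python3 -m pendant '[[[0,0,0,0.005,-0.003,-0.008,0.88],[0,0,0,0.001,0,-0.012,0.88],[0,0,0,0.001,0,-0.012,0.88],[0,0,0,0.001,0,-0.012,0.88],[0,0,0,0.001,0,-0.012,0.88],[0,0,0,0,0,-0.012,0.88],[0,0,0,0.001,0,-0.012,0.88],[0,0,0,0,0,-0.012,0.88]]]'; python3 - <<'E'
from h import *
look("side",60)
c=viewer.get_calibration("wrist"); im=viewer.capture("wrist")
for h in blobs(mask(im,*Y),800):
    r=cv2.minAreaRect(cast(c,h,.016).astype(np.float32)); print("wrist yel",r)
E
```

```text
time: 12.68
ee_pos: [0.6081, -0.101, 0.0297]
tool_rot: [0.179, 0.689, 0.162, -0.684]
contact_force: [-1.3, -0.9, 1.2]
finger_gap: 0.0104
side yel [333. 342.] 805 [0.469 0.256]
side yel [296. 332.] 508 [0.531 0.257]
side yel [311. 208.] 225 [ 0.628 -0.083]
side cop [ 17. 388.] 704 [0.854 0.479]
side cop [ 81. 373.] 4210 [0.788 0.432]
side cop [ 22. 350.] 1442 [0.901 0.43 ]
side cop [149. 347.] 145 [0.725 0.364]
side cop [134. 356.] 1067 [0.737 0.385]
side cop [ 74. 323.] 2966 [0.867 0.364]
side cop [212. 258.] 489 [0.742 0.155]
side cop [343. 234.] 374 [0.527 0.004]
side cop [203. 210.] 850 [0.844 0.021]
wrist yel ((0.5529807806015015, -0.12367022782564163), (0.0157347209751606, 0.20944565534591675), 26.611408233642578)
wrist yel ((0.6324946880340576, -0.08781395107507706), (0.036723792552948, 0.04771193116903305), 27.856613159179688)
```

```bash
python3 -m pendant '[[[0,0,0,0.001,0,-0.012,0.88],[0,0,0,0,0,0,0.88],[0,0,0,0,0,0.025,0.88],[0,0,0,-0.04,0,0.005,0.88],[0,0,0,-0.04,0,0,0.88],[0,0,0,-0.02,0,0,0.88]]]'; python3 -m pendant '[[[-0.16,0,0,0,0,0,0.88],[-0.16,0,0,0,0,0,0.88],[-0.16,0,0,0,0,0,0.88],[-0.16,0,0,0,0,0,0.88],[-0.16,0,0,0,0,0,0.88],[-0.16,0,0,0,0,0,0.88],[-0.16,0,0,0,0,0,0.88],[-0.16,0,0,0,0,0,0.88],[-0.16,0,0,0,0,0,0.88],[-0.14,0,0,0,0,0,0.88],[0,0,0,0,0,0,0.88]]]';  python3 - <<'E'
from h import *
s=bot.sense(); from scipy.spatial.transform import Rotation as Ro
q=s["tool_rot"]; R=Ro.from_quat([q[1],q[2],q[3],q[0]]).as_matrix();print(R.round(3))
look("side",60)
c=viewer.get_calibration("wrist"); im=viewer.capture("wrist")
for h in blobs(mask(im,*Y),800):
    r=cv2.minAreaRect(cast(c,h,.016).astype(np.float32)); print("wrist yel",r)
E
```

```text
time: 13.52
ee_pos: [0.5904, -0.1056, 0.1277]
tool_rot: [0.177, 0.689, 0.164, -0.684]
contact_force: [-0.5, -0.2, -0.4]
finger_gap: 0.0099
time: 14.9
ee_pos: [0.5906, -0.1036, 0.1238]
tool_rot: [0.623, 0.344, 0.61, -0.348]
contact_force: [0.0, 0.5, 0.4]
finger_gap: 0.0106
[[ 0.013  0.854  0.52 ]
 [-0.013  0.521 -0.854]
 [-1.     0.004  0.018]]
side yel [333. 342.] 805 [0.469 0.256]
side yel [296. 332.] 509 [0.531 0.257]
side yel [305. 208.] 240 [ 0.642 -0.08 ]
side yel [334. 135.] 107 [ 0.698 -0.483]
side cop [ 17. 388.] 705 [0.854 0.479]
side cop [ 81. 373.] 4217 [0.788 0.432]
side cop [ 22. 350.] 1441 [0.901 0.43 ]
side cop [149. 347.] 145 [0.725 0.364]
side cop [134. 356.] 1069 [0.737 0.385]
side cop [ 74. 323.] 2965 [0.867 0.364]
side cop [212. 258.] 489 [0.742 0.155]
side cop [343. 234.] 372 [0.527 0.004]
side cop [203. 210.] 845 [0.844 0.021]
wrist yel ((0.6582977771759033, -0.24031242728233337), (0.3376280665397644, 0.025643158704042435), 31.047216415405273)
wrist yel ((0.643792450428009, -0.08147548139095306), (0.03446892648935318, 0.05186796560883522), 27.84414291381836)
wrist yel ((0.741131603717804, 0.10476180166006088), (0.018187250941991806, 0.03463788330554962), 46.708377838134766)
```

```bash
python3 -m pendant '[[[0.05,0,0.008,0,0.028,0.03,0.88],[0,0,0,0,0.028,0.03,0.88],[0,0,0,0,0,0,0.88],[0,0,0,0.04,0,0,0.88],[0,0,0,0.04,0,0,0.88],[0,0,0,0,0,0,0.88]]]'; python3 - <<'E'
from h import *
c=viewer.get_calibration("wrist");im=viewer.capture("wrist");cv2.imwrite("pics/w3.png",im[:,:,::-1])
for h in blobs(mask(im,*Y),800):
    r=cv2.minAreaRect(cast(c,h,.016).astype(np.float32)); print("wrist yel",r)
E
```

```text
time: 15.75
ee_pos: [0.67, -0.1278, 0.0424]
tool_rot: [0.611, 0.367, 0.598, -0.365]
contact_force: [-1.3, 0.5, 0.5]
finger_gap: 0.0106
wrist yel ((0.6967580318450928, -0.19808697700500488), (0.22735518217086792, 0.01707601360976696), 26.95351791381836)
wrist yel ((0.6444876790046692, -0.08228603005409241), (0.031235085800290108, 0.0482369139790535), 27.804040908813477)
```

View pics/w3.png

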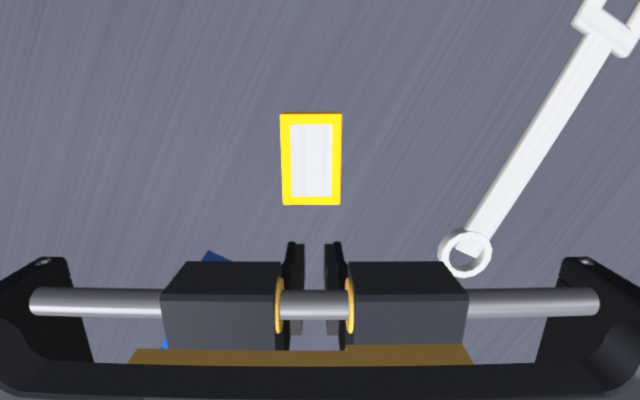

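```bash
python3 -m pendant '[[[0,0,0,0.012,-0.001,-0.006,0.88],[0,0,0,0.003,0,-0.012,0.88],[0,0,0,0.001,0,-0.012,0.88],[0,0,0,0.001,0,-0.012,0.88],[0,0,0,0.001,0,-0.012,0.88],[0,0,0,0,0,-0.012,0.88],[0,0,0,0.001,0,-0.012,0.88],[0,0,0,0,0,-0.012,0.88]]]'; python3 - <<'E'
from h import *
look("side",60)
c=viewer.get_calibration("wrist");im=viewer.capture("wrist")
for h in blobs(mask(im,*Y),800):
    r=cv2.minAreaRect(cast(c,h,.016).astype(np.float32)); print("wrist yel",r)
E
```

```text
time: 16.8
ee_pos: [0.6335, -0.0469, 0.0324]
tool_rot: [0.619, 0.368, 0.59, -0.364]
contact_force: [1.4, -3.0, 3.4]
finger_gap: 0.0106
side yel [333. 342.] 805 [0.469 0.256]
side yel [296. 332.] 510 [0.531 0.257]
side yel [307. 225.] 288 [ 0.613 -0.018]
side yel [304. 185.] 80 [ 0.681 -0.176]
side cop [ 17. 388.] 701 [0.854 0.479]
side cop [ 81. 373.] 4218 [0.788 0.432]
side cop [ 22. 350.] 1439 [0.901 0.43 ]
side cop [149. 347.] 145 [0.725 0.364]
side cop [134. 356.] 1068 [0.737 0.385]
side cop [ 74. 323.] 2965 [0.867 0.364]
side cop [212. 258.] 488 [0.742 0.155]
side cop [343. 234.] 374 [0.527 0.004]
side cop [203. 210.] 845 [0.844 0.021]
wrist yel ((0.6572998762130737, -0.10658947378396988), (0.21450895071029663, 0.01657393015921116), 26.11136817932129)
wrist yel ((0.614482581615448, -0.01847727969288826), (0.03129024803638458, 0.05172362178564072), 27.31293296813965)
```

```bash
python3 -m pendant '[[[0,0.02,-0.013,0.004,0,-0.01,0.88],[0,0.02,-0.013,0.003,0,-0.012,0.88],[0,0.005,0,0.002,0,-0.012,0.88],[0,0.005,0,0.002,0,-0.012,0.88],[0,0.005,0,0.001,0,-0.012,0.88],[0,0.005,0,0.001,0,-0.012,0.88],[0,0.005,0,0.001,0,-0.012,0.88],[0,0.005,0,0.001,0,-0.012,0.88]]]'; python3 - <<'E'
from h import *
look("side",60)
c=viewer.get_calibration("wrist");im=viewer.capture("wrist")
for h in blobs(mask(im,*Y),800):
    r=cv2.minAreaRect(cast(c,h,.016).astype(np.float32)); print("wrist yel",r)
E
```

```text
time: 17.9
ee_pos: [0.5897, 0.0402, 0.0196]
tool_rot: [0.593, 0.374, 0.616, -0.359]
contact_force: [1.9, -5.3, 4.7]
finger_gap: 0.0105
side yel [333. 342.] 805 [0.469 0.256]
side yel [296. 332.] 509 [0.531 0.257]
side yel [313. 255.] 358 [0.569 0.071]
side yel [309. 215.] 104 [ 0.624 -0.057]
side cop [ 17. 388.] 703 [0.854 0.479]
side cop [ 81. 373.] 4219 [0.788 0.432]
side cop [ 22. 350.] 1440 [0.901 0.43 ]
side cop [149. 347.] 145 [0.725 0.364]
side cop [134. 355.] 1040 [0.737 0.384]
side cop [ 74. 323.] 2966 [0.867 0.364]
side cop [212. 258.] 489 [0.742 0.155]
side cop [343. 234.] 364 [0.526 0.005]
side cop [203. 210.] 829 [0.844 0.022]
wrist yel ((0.6054239273071289, -0.007290288805961609), (0.19336619973182678, 0.013955241069197655), 27.533432006835938)
wrist yel ((0.5706261992454529, 0.06931772828102112), (0.031517144292593, 0.05034727603197098), 27.581298828125)
```

```bash
python3 -m pendant '[[[0,-0.02,0,-0.004,0,-0.01,0.88],[0,-0.015,0,-0.001,0,-0.012,0.88],[0,0,0,0,0,-0.012,0.88],[0,0,0,0,0,-0.012,0.88],[0,0,0,0,0,-0.012,0.88],[0,0,0,0,0,-0.012,0.88],[0,0,0,0,0,-0.012,0.88],[0,0,0,0,0,-0.012,0.88],[0,0,0,0,0,-0.012,0.88]]]'; python3 - <<'E'
from h import *
look("side",60)
c=viewer.get_calibration("wrist");im=viewer.capture("wrist")
for h in blobs(mask(im,*Y),800):
    r=cv2.minAreaRect(cast(c,h,.016).astype(np.float32)); print("wrist yel",r)
E
```

```text
time: 19.12
ee_pos: [0.5329, 0.1431, 0.024]
tool_rot: [0.602, 0.366, 0.608, -0.366]
contact_force: [0.7, -1.7, 0.3]
finger_gap: 0.0108
side yel [333. 342.] 805 [0.469 0.256]
side yel [296. 332.] 510 [0.531 0.257]
side yel [324. 298.] 487 [0.513 0.172]
side yel [321. 254.] 127 [0.556 0.062]
side yel [297. 241.] 65 [0.614 0.04 ]
side cop [ 17. 388.] 702 [0.854 0.479]
side cop [ 81. 373.] 4216 [0.788 0.432]
side cop [ 22. 350.] 1444 [0.901 0.43 ]
side cop [149. 347.] 147 [0.725 0.364]
side cop [134. 356.] 1067 [0.737 0.385]
side cop [ 74. 323.] 2966 [0.867 0.364]
side cop [212. 258.] 489 [0.742 0.155]
side cop [203. 210.] 828 [0.844 0.022]
wrist yel ((0.5498690605163574, 0.09068900346755981), (0.20131824910640717, 0.014712603762745857), 27.889301300048828)
wrist yel ((0.5138381123542786, 0.1717347502708435), (0.03137959539890289, 0.050786543637514114), 27.783754348754883)
wrist yel ((0.5325368642807007, 0.25690606236457825), (0.0428592748939991, 0.03885384276509285), 25.08370590209961)
wrist yel ((0.47521403431892395, 0.23890070617198944), (0.05020076036453247, 0.02519543655216694), 27.44198226928711)
```

```bash
python3 -m pendant '[[[0.06,0,0,0,0,-0.012,0.88],[0.06,0,0,0,0,-0.012,0.88],[0.06,0,0,0,0,-0.012,0.88],[0.04,0,0,0,0,-0.012,0.88],[0,0,0,0,0,-0.01,0.88],[0,0,0,0,0,0,0.88]]]'; python3 - <<'E'
from h import *
im,c=look("side",60);cv2.imwrite("pics/s3.png",im[150:400,180:500,::-1])
E
```

```text
time: 19.98
ee_pos: [0.5103, 0.1979, 0.0237]
tool_rot: [0.557, 0.43, 0.564, -0.433]
contact_force: [1.2, -0.8, -0.7]
finger_gap: 0.0105
side yel [296. 332.] 509 [0.531 0.257]
side yel [330. 336.] 1465 [0.477 0.247]
side yel [320. 279.] 135 [0.534 0.13 ]
side cop [ 17. 388.] 702 [0.854 0.479]
side cop [ 81. 373.] 4217 [0.788 0.432]
side cop [ 22. 350.] 1440 [0.901 0.43 ]
side cop [149. 347.] 145 [0.725 0.364]
side cop [134. 356.] 1069 [0.737 0.385]
side cop [ 74. 323.] 2962 [0.867 0.364]
side cop [212. 258.] 489 [0.742 0.155]
side cop [203. 211.] 814 [0.844 0.022]
```

View pics/s3.png

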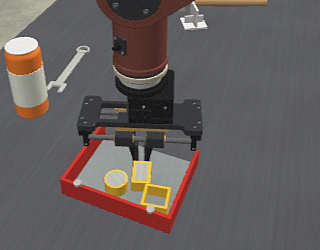

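```bash
python3 -m pendant '[[[0,0,0,-0.002,0,0.015,0.88],[0,0,0,-0.01,0,0.015,0.88],[0,0,0,-0.05,0,0,0.88],[0,0,0,-0.05,0,0,0.88],[0,0,0,-0.05,0,0.03,0.88],[0,0,0,0,0,0.06,0.88],[0,0,0,0,0,0.06,0.88],[0,0,0,0,0,0.06,0.88],[0,0,0,0,0,0,0.88],[0,0,0,0,0,0,0.88]]]'; python3 - <<'E'
from h import *
im,c=look("side",60);cv2.imwrite("pics/s4.png",im[:,:,::-1])
p=cv2.imread("pics/side0.png")[:,:,::-1]
print("square then/now",*[[np.round(cv2.moments(h)["m10"]/cv2.moments(h)["m00"],1) for h in blobs(mask(i,(100,120,60),(125,255,255)),150) if 150<h[:,0,1].min() and h[:,0,1].max()<230] for i in(p,im)])
E
```

```text
time: 21.28
ee_pos: [0.5761, -0.0536, 0.1968]
tool_rot: [0.558, 0.433, 0.56, -0.434]
contact_force: [0.2, -0.0, 0.0]
finger_gap: 0.0111
side yel [296. 332.] 510 [0.531 0.257]
side yel [330. 336.] 1463 [0.477 0.247]
side cop [ 17. 388.] 701 [0.854 0.479]
side cop [ 81. 373.] 4216 [0.788 0.432]
side cop [ 22. 350.] 1442 [0.901 0.43 ]
side cop [149. 347.] 147 [0.725 0.364]
side cop [134. 356.] 1066 [0.737 0.385]
side cop [ 74. 323.] 2966 [0.867 0.364]
side cop [212. 258.] 490 [0.741 0.155]
side cop [343. 234.] 374 [0.527 0.004]
side cop [203. 210.] 845 [0.844 0.021]
square then/now [np.float64(321.9)] [np.float64(321.9)]
```

View pics/s4.png

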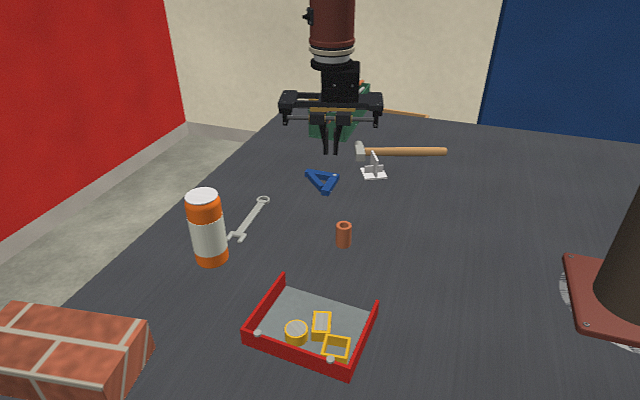

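The picture shows all three offcuts deep in the pan: the round at about (296,332), the bar at (321,322) and the tube at (336,347). The nozzle is still standing at (343,234), and everything else is where it was.

```bash
python3 -c "
from rig import bot
print(bot.hand_in())"
```

```text
the job is handed in; nothing more can be done
None
```

I swept all three offcuts along the bench into the scrap pan with the fingertips, and handed the job in at about 21 s, well under the 72 s limit. The round-bar and square-tube offcuts went straight in. I pushed the flat-bar offcut sideways first so that it would pass clear of the copper nozzle.

- **Offcuts:** In the last picture, all three lie between roughly 65 and 95 mm inside the mouth. The bar and tube touch, so the camera saw them as one shape and I judged the two of them by eye. The last push of the bar may also have nudged the tube slightly.
- **Everything else:** The nozzle measured at its starting place, (0.527, 0.004), and still stands. The welding square's position in the picture is unchanged, and by eye the bracket, hammer, can and wrench had not moved.
- **Forces:** The highest contact force I read was about 7 N, when the fingertips dipped to about bench level for a moment during the bar push; I raised them. Readings come only at the end of each move. The robot was clear of everything when I handed in.

No check failed or disagreed.

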